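# Spice tins to the back of the sloped rack

## Task

Slide the two yellow tins down the sloped rack, each along its own lane, until each rests squarely against the dark back stop. Keep them standing on the tray, do not lift them off it, and leave the blue tin where it is.

Things in the scene. Friction and masses are not known exactly. Their poses are not given: they have to be found in the camera images.
- tin_a_center (a point): Yellow square tin with a steel lid, 56 x 56 mm, 60 mm tall, 0.14 to 0.28 kg, standing by friction in a lane of the rack, 85 to 125 mm up-slope of its place against the stop. Up-slope of its upper face the tray runs on for 47 mm to an open end without a lip. Point: its centre, 30 mm above the tray floor. Axes: z along its height, x down the slope within 4 degrees.
- tin_b_center (a point): The other yellow tin, the same size and weight, in another lane. A tin is home when its centre is 28 mm up-slope of the stop's face. Two mugs and a measuring cup stand at least 40 mm clear of the rack. Point: its centre, 30 mm above the tray floor. Axes: z along its height, x down the slope within 4 degrees.
- tin_c_center (a point): The blue tin, same size, 0.2 kg, in the remaining lane; it stays where it is. Point: its centre, 30 mm above the tray floor. Axes: z along its height, x down the slope within 4 degrees.
- stop_face (a point): Dark wooden back stop, a firmly clamped bar across the sloped, light-wood, 296 mm wide rack, top 46 mm above the tray floor. Point: mid-width on its robot-side face, 30 mm above the floor. Axes: x down the slope (10 degrees, away from the robot), y across to the left, z off the floor. Lane middles at y = -92, 0, 92 mm; lanes 68 mm wide between slats 10 mm high.
There are look-alikes about, which are no part of the job. Leave any green look-alike of the part that bears tin_b_center alone. What is shaped like the part that bears tin_a_center but pink is not meant.

How it is judged:
At the end, for the whole second after the job is handed in: Both yellow tins are at rest on the tray, each in a lane (within 15 mm of its middle), within 10 mm of touching the back stop, upright on the tray and square to it within 10 degrees; the blue tin is within 12 mm of where it started (x of tin_a_center in the frame of stop_face between -0.038 and -0.02 m and (y of tin_a_center in the frame of stop_face between -0.107 and -0.077 m or y of tin_a_center in the frame of stop_face between -0.015 and 0.015 m or y of tin_a_center in the frame of stop_face between 0.077 and 0.107 m) and z of tin_a_center in the frame of stop_face between -0.008 and 0.008 m and angle between the z axis of each of tin_a_center, tin_b_center and the z axis of stop_face, either way round below 0.175 rad and angle between the x axis of each of tin_a_center, tin_b_center and the x axis of stop_face, either way round below 0.175 rad and linear speed of each of tin_a, tin_b below 0.01 m/s and x of tin_b_center in the frame of stop_face between -0.038 and -0.02 m and (y of tin_b_center in the frame of stop_face between -0.107 and -0.077 m or y of tin_b_center in the frame of stop_face between -0.015 and 0.015 m or y of tin_b_center in the frame of stop_face between 0.077 and 0.107 m) and z of tin_b_center in the frame of stop_face between -0.008 and 0.008 m and not (distance of tin_c_center from where it was at the start of the episode above 0.012 m)).
It fails at once if the blue tin is moved more than 12 mm (distance of tin_c_center from where it was at the start of the episode above 0.012 m).
It fails at once if a yellow tin is lifted more than 15 mm off the tray (z of any of tin_a_center, tin_b_center in the frame of stop_face above 0.015 m).
It also fails if it takes over 43 s, if anything falls off the work surface, if the arm or the gripper's body presses on something with over 40 N, if the wrist force passes 120 N, or if a joint passes its speed limit or range.

## Robot

A 7-joint arm with a two-finger parallel gripper is mounted at the origin on the work surface. World frame = base frame: x ahead of the robot, y to its left, z up, the work surface at z = 0. Lengths are in m, angles in rad, forces in N, time in s.
With the tool pointing down it reaches from about 0.35 to 0.9 m from the base axis. Payload 8.1 kg.
Tool frame: the origin (TCP) lies midway between the tips of the shut fingers; the grasp point (between the pads) lies 19 mm behind it; z points along the fingers, y is the line along which they close (so a half turn about z gives the same grasp; the last joint's range is limited). The gripper opens to 85 mm and grips with 20 to 120 N. Pads are 22 mm wide; open, the fingers measure 114 mm over their backs; the gripper's body (76 mm by 85 mm) begins 54 mm behind the grasp point. The pads swing forward as they close: fully open they stand 13 mm farther back than shut.
Start: joints at [-1.361, 0.434, 0.025, 1.573, -0.012, 1.134, -0.075], TCP at [0.192, 0.595, 0.231] pointing down, gripper open.
Joint ranges: [-2.62, 2.62], [-0.44, 2.09], [-1.27, 1.32], [0.08, 2.57], [-1.32, 4.46], [0.12, 2], [-2.74, 2.74]. Speed limits (rad/s): [2.22, 2.22, 3.01, 3.01, 3.14, 3.14, 3.14].

## Interface

Orientations are given as a unit quaternion [x, y, z, w].
In Python, from rig import robot gives the robot as it stands.
- The arm moves only by the tool drive_tool, never from a script. Its argument "targets" is one flat list of numbers, 5 for each row, row after row: the closure, from -1 (fully open) to 1 (shut), then the shift along the world's x, y, z in m, then the turn about the world's z in units of 5 degrees (1.0 is 5 degrees). A call has exactly 5 rows; each row shifts and turns the commanded pose from where the row before left it; what a row does not reach is not made up. A row lasts 1/12 s, in which the tool goes at most 41.7 mm and 7.16 degrees, less where a joint would pass 70% of its speed; a pose out of reach is approached as far as the arm can. A call with a gripper value outside its range is refused whole. The fingers move at their own pace and stop on an object; "grip_force" is the grip in N (left out, the last holds). Time passes only in rows, so rows that do not move let the fingers close, or fill a call up. It gives the time, the measured TCP pose, the force, the opening and the grip force at its end, in the units of the state.
- robot.sense(): the state, without advancing time (a new reading comes with each control period).
- robot.grab_frame(name): name is "side" or "top" or "wrist"; returns the picture (400x640x3 uint8, red, green, blue); there is no depth.
- robot.camera_info(name): a dict with "fx", "fy", "cx", "cy" (pixels), "cam_to_world" (4x4, takes a point from camera to world coordinates); the wrist camera has in their place "T_tool_cam" (4x4, takes a point from camera to tool coordinates, whose origin is the TCP and whose axes are the flange's). Camera axes: x right, y down, z forward; pixel columns grow to the right and rows downward; lengths in m; the calibration is good to about 2 mm. A picture is of the moment at which its call begins: read the wrist's pose just before it. camera_info takes no time and is no camera call.
- robot.hand_in(): hands the job in; it is judged then, once.
Trained networks look in the newest picture that a camera, given by its name, has taken for a name from the list of things; names that differ only in an ending like _2 or _b are one class to them, and where a whole thing is asked for, a point or a joint stands for the part that bears it (a point fixed in the world has none). Each returns a list of dicts, best first, with "p" (0 to 1); they miss things now and then, are a little off and sometimes report something else, mostly with a low value. They report only what shows in the picture. A call takes as long as a camera call. They do not tell look-alikes from the thing itself.
- robot.cut_out(name, camera): "pixels" (400x640 bool, what is visible of it) and "position" ([column, row] in pixels, amid what is visible of it).
The state is a dict: "clock": time; "q": joint angles; "joint_velocities": joint speeds; "joint_torque": joint torques, N m; "ee_pos": TCP position; "orientation": TCP orientation; "contact_force": force on the tool from outside, world axes, zero at the start; "torque": the same for the moment, N m; "finger_gap": finger opening in m; "finger_force": force on a finger pad.
Only numpy, scipy, OpenCV 4.12 (cv2) and the standard library are available. Lean on these libraries where they do the work, as an engineer would, in place of code of your own. Each camera call takes 0.05 s, during which the arm holds its last target. There are 200 camera calls.

## Working session

There is one attempt and no reset: what is moved stays moved. The work goes in short steps, Python scripts to look and compute and a tool call to move; the robot and the scene stay as the last step left them, time stands still between calls to the robot, and variables do not carry over. Pictures are saved under pics/ and viewed, at most 10 in all, crops included, and the job is handed in when it is done.

Besides the shell and the picture viewer there is one more tool, called after "Emit:" as name(argument=value, ...), one argument or row to a line, values as JSON. drive_tool: Moves the arm, as the interface text tells. Its arguments: {"type":"object","properties":{"targets":{"type":"array","items":{"type":"number"}},"grip_force":{"type":"number"}},"required":["targets"]}

```bash
mkdir -p pics; ls
python3 - <<'E'
from rig import robot
import cv2, numpy as np
np.set_printoptions(precision=4,suppress=True)
s=robot.sense(); print(s['clock'],s['ee_pos'],s['orientation'],s['contact_force'],s['finger_gap'])
for n in ('top','side'):
    im=robot.grab_frame(n); cv2.imwrite(f'pics/{n}0.png',im[:,:,::-1])
    i=robot.camera_info(n); print(n,i['fx'],i['fy'],i['cx'],i['cy']);print(np.array(i['cam_to_world']))
    for t in ('tin_a_center','tin_c_center','stop_face'):
        try:
            for d in robot.cut_out(t,n): print(t,round(d['p'],2),np.round(d['position']),d['pixels'].sum())
        except Exception as e: print(t,e)
print(np.array(robot.camera_info('wrist')['T_tool_cam']))
E
```

```text
pics
0.0 [0.1922 0.5942 0.2305] [ 0.1558  0.9878 -0.0008 -0.    ] [0.5592 0.0089 0.2574] 0.08542750042465445
top 392.20147508049115 392.20147508049115 318.0634803587973 194.39796985737235
[[-0.0016 -0.9966  0.0825  0.4853]
 [-0.9999  0.0029  0.0153 -0.0384]
 [-0.0155 -0.0825 -0.9965  0.9666]
 [ 0.      0.      0.      1.    ]]
tin_a_center 0.88 [353. 204.] 815
tin_a_center 0.65 [416. 233.] 716
tin_c_center 0.91 [309. 199.] 724
stop_face 0.69 [320. 138.] 1384
side 465.4566177479592 465.4566177479592 319.79281062879664 196.6235666119755
[[ 0.8827 -0.3398  0.3245  0.315 ]
 [-0.4696 -0.6582  0.5884 -0.5126]
 [ 0.0137 -0.6718 -0.7406  0.6944]
 [ 0.      0.      0.      1.    ]]
tin_a_center 0.7 [316. 225.] 1960
tin_a_center 0.7 [327. 347.] 2200
tin_c_center 0.57 [295. 188.] 1560
stop_face 0.87 [377. 185.] 2217
[[-0.0002 -0.9517 -0.3069  0.0779]
 [ 1.      0.     -0.0008  0.0008]
 [ 0.0007 -0.3069  0.9517 -0.1428]
 [ 0.      0.      0.      1.    ]]
```

View pics/top0.png

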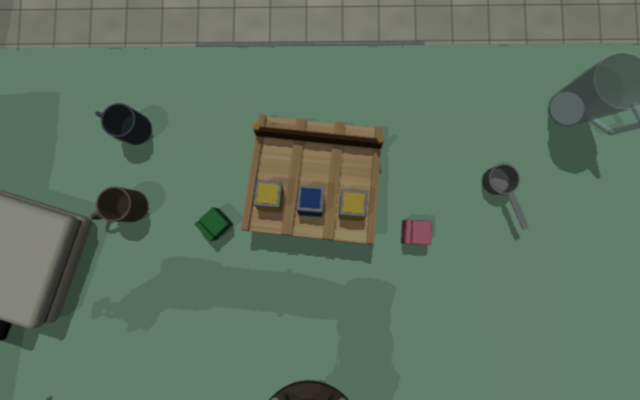

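View pics/side0.png

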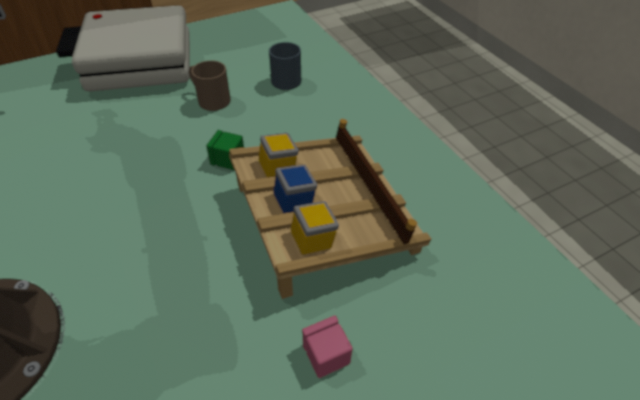

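The top view shows five candidates for a yellow tin: yellow at (268,194), yellow at (353,203), blue at (311,200), a green cube at (213,223) and a pink cube at (417,232). I choose the two yellow ones, which are in the outer lanes. The side view agrees, with the yellow tins at (279,150) and (315,225) and blue in the middle. Next I'll check close crops and pick reference pixels.

Run:
```python
import cv2, numpy as np
a=cv2.imread('pics/top0.png')[105:255,235:395]; b=cv2.imread('pics/side0.png')[110:310,220:440]
cv2.imwrite('pics/topc.png',cv2.resize(a,None,fx=5,fy=4,interpolation=cv2.INTER_CUBIC)[:600,:800]); cv2.imwrite('pics/sidec.png',cv2.resize(b,None,fx=3,fy=3,interpolation=cv2.INTER_CUBIC))
for n in('top','side'):
    im=cv2.imread(f'pics/{n}0.png'); h=cv2.cvtColor(im,cv2.COLOR_BGR2HSV)
    for nm,lo,hi in(('y',(20,150,140 if n=='side' else 60),(35,255,255)),('b',(105,120,40),(125,255,255))):
        m=cv2.inRange(h,lo,hi); k,_,st,c=cv2.connectedComponentsWithStats(m)
        for i in range(1,k):
            if st[i,4]>60: print(n,nm,st[i],c[i].round(1))
```

```text
top y [258 184  20  19 332] [267.2 193. ]
top y [344 193  19  20 339] [353.2 202.3]
top y [257 207  24   5  74] [268.4 209.1]
top y [339 216  24   5  73] [350.6 218. ]
top b [300 188  21  20 359] [310.1 197.7]
side y [266 135  27  16 314] [279.2 142.3]
side y [301 204  33  23 501] [316.5 214.9]
side b [282 167  30  19 385] [296.3 176.1]
side b [275 179  39  33 534] [291.  197.7]
```

View pics/topc.png

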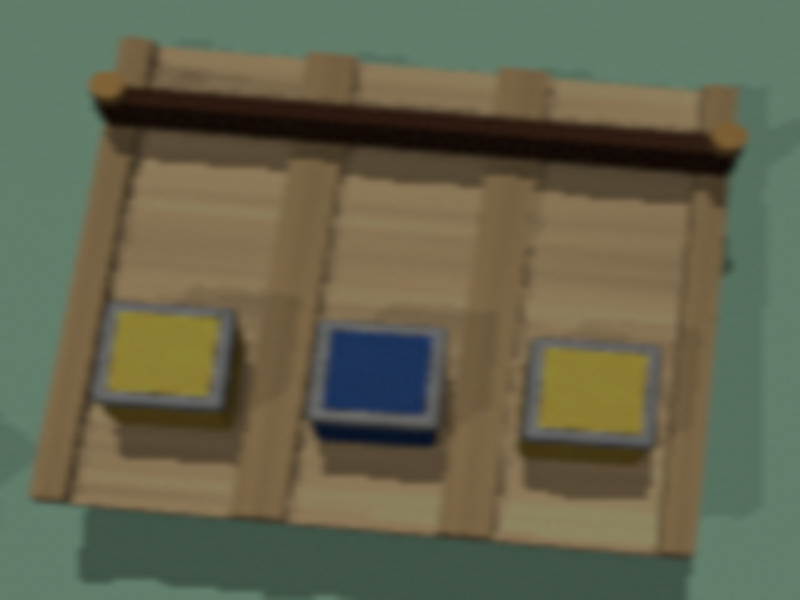

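View pics/sidec.png

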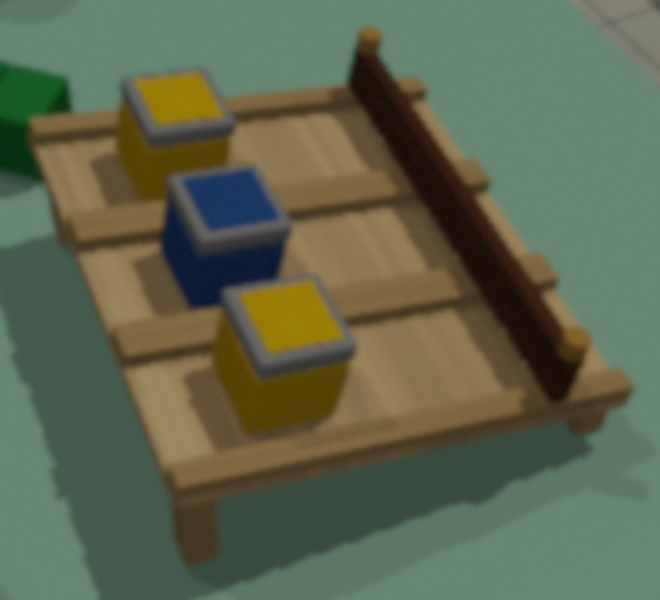

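The crops confirm the choice. In the top crop the tin lids are yellow at about (163,353) and (597,390), with blue between them at about (377,373). The dark stop runs across the far end. Next I'll fit the rack pose from both views.

```bash
cat > fit.py <<'E'
import numpy as np
from rig import robot
from scipy.optimize import least_squares
from scipy.spatial.transform import Rotation as R
np.set_printoptions(precision=4,suppress=True)
C={n:robot.camera_info(n) for n in('top','side')}
def proj(n,P):
    c=C[n];M=np.linalg.inv(np.array(c['cam_to_world']));p=M[:3,:3]@P+M[:3,3]
    return np.array([c['fx']*p[0]/p[2]+c['cx'],c['fy']*p[1]/p[2]+c['cy']])
T=lambda u,v:(235+u/5,105+v/4)
S=lambda u,v:(220+u/3,110+v/3)
lid={'top':[(267.2,193.),(310.1,197.7),(353.2,202.3)],'side':[(279.2,142.3),(296.3,176.1),(316.5,214.9)]}
def frame(p): return R.from_euler('zy',[p[3],np.radians(10)]).as_matrix(),p[:3]
def res(p):
    M,o=frame(p);w=lambda a:M@np.array(a)+o;r=[]
    for i in range(3):
        P=w([p[4+i],(92,0,-92)[i]*.001+p[7+i],.03])
        for n in lid:r+=list(proj(n,P)-lid[n][i])
    e=p[10]
    for n,P,uv in(('top',[e,.148,-.02],T(32,497)),('top',[e,-.148,-.02],T(692,553)),('side',[e,.148,-.02],S(33,122)),('side',[e,-.148,-.02],S(172,472))):r+=list((proj(n,w(P))-uv)/1.5)
    for n,a,b in(('top',T(103,125),T(735,172)),('side',S(350,80),S(555,395))):
        a,b=np.array(a),np.array(b);d=(b-a)/np.hypot(*(b-a));nn=np.array([-d[1],d[0]])
        for y in(-.148,.148):r.append(nn@(proj(n,w([0,y,-.02]))-a)/1.5)
    return np.r_[r,p[7:10]/.003]
s=least_squares(res,[.6,0,.1,0,-.13,-.13,-.13,0,0,0,-.23])
p=s.x;print(p,s.cost);print(s.fun)
M,o=frame(p)
for i in range(3):print('tin',M@[p[4+i],(92,0,-92)[i]*.001+p[7+i],0]+o)
np.save('p.npy',p)
E
python3 fit.py
```

```text
[ 0.6892 -0.0249  0.0803 -0.1152 -0.1505 -0.1506 -0.1502 -0.0004 -0.0012
 -0.0016 -0.225 ] 5.429492005960369
[-0.238   0.0051  0.0543  0.1784 -0.0206  0.0807  0.0233 -0.3385  0.2839
  0.0416 -0.0997 -0.6551 -0.8921 -0.6291  0.042   0.1693 -0.6042 -0.8837
  0.6761  2.2276 -0.227  -1.0601  0.59    0.5868 -0.1229 -0.394  -0.5462]
tin [0.5523 0.0835 0.1044]
tin [ 0.5417 -0.0087  0.1063]
tin [ 0.5316 -0.1006  0.1081]
```

Run:
```python
import numpy as np
from scipy.spatial.transform import Rotation as R
np.set_printoptions(precision=4,suppress=True)
p=np.load('p.npy');M=R.from_euler('zy',[p[3],np.radians(10)]).as_matrix();o=p[:3]
print(M)
for i,y in((0,.092+p[7]),(2,-.092+p[9])):
    for x,z in((-.212,.10),(-.212,-.012),(-.19,-.012),(-.067,-.012)):print(i,x,z,M@[x,y,z]+o)
```

```text
[[ 0.9783  0.1132  0.1736]
 [-0.115   0.9934  0.    ]
 [-0.1725 -0.02    0.9848]]
0 -0.212 0.1 [0.5095 0.0905 0.2135]
0 -0.212 -0.012 [0.4901 0.0905 0.1032]
0 -0.19 -0.012 [0.5116 0.088  0.0994]
0 -0.067 -0.012 [0.6319 0.0739 0.0782]
2 -0.212 0.1 [ 0.4886 -0.0935  0.2172]
2 -0.212 -0.012 [ 0.4691 -0.0935  0.1069]
2 -0.19 -0.012 [ 0.4906 -0.096   0.1031]
2 -0.067 -0.012 [ 0.611  -0.1102  0.0819]
```

I used the extrinsic Euler order where it should be intrinsic, so I'll fix that and refit.

```bash
sed -i "s/'zy'/'ZY'/" fit.py
cat >> fit.py <<'E'
print(M)
for i,y in((0,.092+p[7]),(2,-.092+p[9])):
    for x,z in((-.212,.10),(-.212,-.012),(-.19,-.012),(-.067,-.012)):print(i,x,z,M@[x,y,z]+o)
E
python3 fit.py
```

```text
[ 0.6896 -0.0232  0.08   -0.1082 -0.1505 -0.1509 -0.1507 -0.0009 -0.001
 -0.0009 -0.2252] 8.397252356617681
[-0.0386  0.0604  0.0289 -0.263  -0.0159  0.0823  0.0292 -0.2883 -0.0211
 -0.0575 -0.0707 -0.1548 -1.1508 -0.4055 -0.0718 -0.1153 -1.0064 -1.6216
  1.0718  2.8214 -0.3007 -1.0616  0.8304  0.3738 -0.2992 -0.3324 -0.3002]
tin [0.5521 0.0834 0.1061]
tin [ 0.5417 -0.0082  0.1062]
tin [ 0.532  -0.0996  0.1061]
[[ 0.979   0.108   0.1726]
 [-0.1064  0.9941 -0.0188]
 [-0.1736  0.      0.9848]]
0 -0.212 0.1 [0.5091 0.088  0.2153]
0 -0.212 -0.012 [0.4898 0.0901 0.105 ]
0 -0.19 -0.012 [0.5113 0.0878 0.1011]
0 -0.067 -0.012 [0.6317 0.0747 0.0798]
2 -0.212 0.1 [ 0.4892 -0.0949  0.2153]
2 -0.212 -0.012 [ 0.4699 -0.0928  0.105 ]
2 -0.19 -0.012 [ 0.4914 -0.0951  0.1011]
2 -0.067 -0.012 [ 0.6119 -0.1082  0.0798]
```

Emit:
drive_tool(
  targets=[0.3,0.02,-0.034,0,0.5,0.3,0.02,-0.034,0,0.5,0.3,0.02,-0.034,0,0.5,0.3,0.02,-0.034,0,0.5,0.3,0.02,-0.034,0,0.34],
  grip_force=40,
)

```text
clock: 0.82
ee_pos: [0.293, 0.423, 0.2314]
orientation: [0.053, 0.999, 0.0, 0.0]
contact_force: [0.9, 0.6, -0.3]
finger_gap: 0.0302
finger_force: 0.0
```

Emit:
drive_tool(
  targets=[0.3,0.02,-0.034,0,0,0.3,0.02,-0.034,0,0,0.3,0.02,-0.034,0,0,0.3,0.02,-0.034,0,0,0.3,0.02,-0.034,0,0],
)

```text
clock: 1.23
ee_pos: [0.393, 0.2529, 0.2317]
orientation: [0.054, 0.999, 0.0, 0.0]
contact_force: [1.3, 0.4, -0.6]
finger_gap: 0.03
finger_force: 0.0
```

Emit:
drive_tool(
  targets=[0.3,0.018,-0.034,0,0,0.3,0.018,-0.034,0,0,0.3,0.018,-0.034,0,0,0.3,0.018,-0.034,0,0,0.3,0.018,-0.03,0,0],
)

```text
clock: 1.65
ee_pos: [0.483, 0.0862, 0.2317]
orientation: [0.055, 0.999, 0.0, 0.0]
contact_force: [0.4, 1.2, -0.4]
finger_gap: 0.0299
finger_force: 0.0
```

Emit:
drive_tool(
  targets=[0.3,0.005,0.004,-0.02,0,0.3,0,0,-0.035,0,0.3,0,0,-0.035,0,0.3,0,0,-0.022,0,0.3,0,0,-0.01,0],
)

```text
clock: 2.07
ee_pos: [0.4856, 0.0922, 0.1066]
orientation: [0.054, 0.999, -0.001, -0.002]
contact_force: [-0.8, -0.6, 0.1]
finger_gap: 0.0297
finger_force: 0.0
```

Run:
```python
from rig import robot
import cv2, numpy as np
s=robot.sense();print(s['ee_pos'],s['contact_force'])
a=robot.grab_frame('side')[110:310,220:440];w=robot.grab_frame('wrist')
a=cv2.resize(a,(440,400));cv2.imwrite('pics/s1.png',np.hstack([a,cv2.resize(w,(360,225))if 0 else cv2.copyMakeBorder(cv2.resize(w,(360,225)),0,175,0,0,0)])[:,:,::-1])
```

```text
[0.48558952 0.09217393 0.10657787] [-0.76081691 -0.60186427  0.14482826]
```

View pics/s1.png

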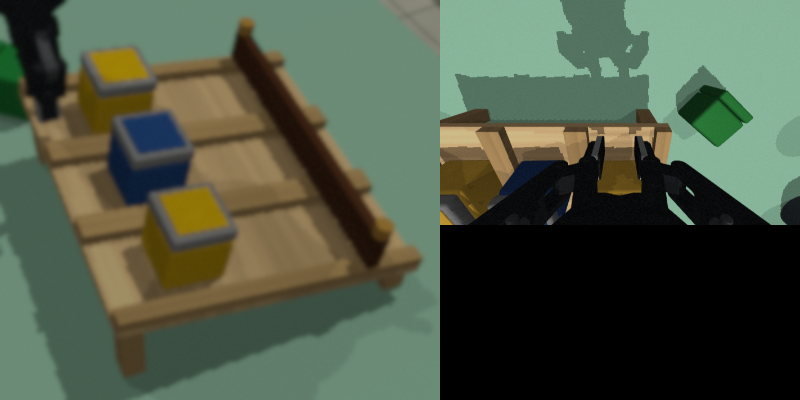

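The fingers are behind the left tin, straddling its lane at about (48,100) in the side half of the picture. Pushing now.

Emit:
drive_tool(
  targets=[0.3,0.008,-0.002,-0.002,0,0.3,0.008,-0.001,-0.0015,0,0.3,0.006,-0.001,-0.001,0,0.3,0.006,-0.0007,-0.001,0,0.3,0.006,-0.0007,-0.001,0],
)

```text
clock: 2.58
ee_pos: [0.5222, 0.0873, 0.1035]
orientation: [0.054, 0.999, 0.0, 0.0]
contact_force: [-2.7, 0.2, 2.7]
finger_gap: 0.0296
finger_force: 1.6
```

Emit:
drive_tool(
  targets=[0.3,0.006,-0.0007,-0.0011,0,0.3,0.006,-0.0007,-0.0011,0,0.3,0.006,-0.0007,-0.0011,0,0.3,0.006,-0.0007,-0.0011,0,0.3,0.006,-0.0007,-0.0011,0],
)

```text
clock: 3.0
ee_pos: [0.5518, 0.0837, 0.0972]
orientation: [0.054, 0.999, 0.0, -0.0]
contact_force: [-2.8, 0.3, 3.6]
finger_gap: 0.0296
finger_force: 1.7
```

Emit:
drive_tool(
  targets=[0.3,0.006,-0.0007,-0.0011,0,0.3,0.006,-0.0007,-0.0011,0,0.3,0.006,-0.0007,-0.0011,0,0.3,0.006,-0.0007,-0.0011,0,0.3,0.006,-0.0007,-0.0011,0],
)

```text
clock: 3.42
ee_pos: [0.5819, 0.0802, 0.0917]
orientation: [0.054, 0.999, 0.0, -0.0]
contact_force: [-2.1, 0.0, 3.3]
finger_gap: 0.0302
finger_force: 1.7
```

Emit:
drive_tool(
  targets=[0.3,0.006,-0.0007,-0.0013,0,0.3,0.006,-0.0007,-0.0013,0,0.3,0.006,-0.0006,-0.0013,0,0.3,0.006,-0.0006,-0.0013,0,0.3,0.006,-0.0006,-0.0013,0],
)

```text
clock: 3.83
ee_pos: [0.612, 0.077, 0.0852]
orientation: [0.054, 0.999, -0.0, 0.0]
contact_force: [-2.6, 0.4, 3.9]
finger_gap: 0.0299
finger_force: 1.7
```

Emit:
drive_tool(
  targets=[0.3,0.003,-0.0003,-0.0005,0,0.3,0.003,-0.0003,-0.0005,0,0.3,0.003,-0.0003,-0.0005,0,0.3,0.002,-0.0002,-0.0004,0,0.3,0.002,-0.0002,-0.0004,0],
)

```text
clock: 4.25
ee_pos: [0.6245, 0.0758, 0.0829]
orientation: [0.054, 0.999, 0.0, -0.0]
contact_force: [-2.2, -0.3, 1.0]
finger_gap: 0.0302
finger_force: 1.1
```

Still no force from the stop, so I'll creep on.

Emit:
drive_tool(
  targets=[0.3,0.0015,-0.0002,-0.0003,0,0.3,0.0015,-0.0002,-0.0003,0,0.3,0.0015,-0.0002,-0.0003,0,0.3,0.001,-0.0001,-0.0002,0,0.3,0.001,-0.0001,-0.0002,0],
)

```text
clock: 4.67
ee_pos: [0.6306, 0.075, 0.0817]
orientation: [0.054, 0.999, 0.0, -0.0]
contact_force: [-6.6, 0.7, 7.7]
finger_gap: 0.0298
finger_force: 3.9
```

Emit:
drive_tool(
  targets=[0.3,0.001,-0.0001,-0.0002,0,0.3,0.001,-0.0001,-0.0002,0,0.3,0,0,0,0,0.3,0,0,0,0,0.3,0,0,0,0],
)

```text
clock: 5.08
ee_pos: [0.6307, 0.075, 0.0817]
orientation: [0.054, 0.999, 0.0, -0.002]
contact_force: [-11.3, 0.4, 11.4]
finger_gap: 0.0297
finger_force: 6.8
```

Run:
```python
from rig import robot
import cv2, numpy as np
a=robot.grab_frame('side')[110:310,220:440];w=robot.grab_frame('top')[105:255,235:395]
cv2.imwrite('pics/s2.png',np.hstack([cv2.resize(a,(400,400)),cv2.resize(w,(400,400))])[:,:,::-1])
```

```text
(no output)
```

View pics/s2.png

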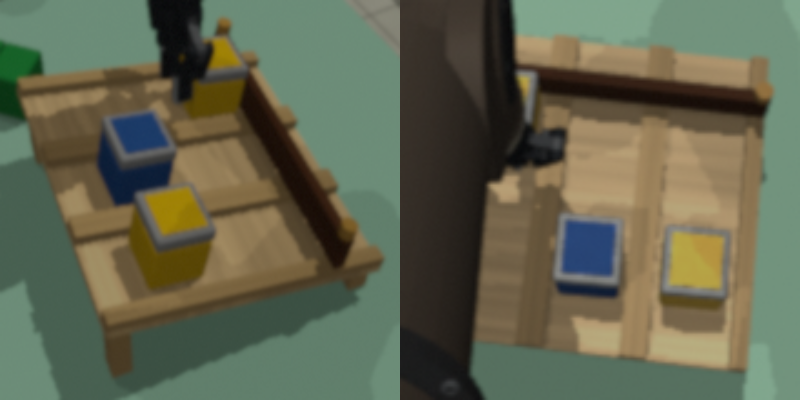

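The picture shows the left tin against the stop, at about (215,85) in the side half. The arm stopped moving and the force rose, which agrees. I'll back off, then go to the right lane.

Emit:
drive_tool(
  targets=[0.3,-0.008,0.001,0.001,0,0.3,-0.02,0.002,0.003,0,0.3,-0.015,0,0.03,0,0.3,-0.01,0,0.04,0,0.3,0,0,0.04,0],
)

```text
clock: 5.6
ee_pos: [0.5772, 0.0776, 0.1957]
orientation: [0.054, 0.999, -0.0, -0.002]
contact_force: [1.5, -0.1, 0.6]
finger_gap: 0.0295
finger_force: 0.0
```

Emit:
drive_tool(
  targets=[0.3,-0.025,-0.032,0.01,0,0.3,-0.025,-0.032,0,0,0.3,-0.025,-0.032,0,0,0.3,-0.025,-0.032,0,0,0.3,-0.013,-0.032,0,0],
)

```text
clock: 6.02
ee_pos: [0.4643, -0.0834, 0.2055]
orientation: [0.054, 0.999, 0.0, 0.0]
contact_force: [0.4, -0.6, -0.4]
finger_gap: 0.0299
finger_force: 0.0
```

Emit:
drive_tool(
  targets=[0.3,0.002,-0.009,-0.01,0,0.3,0,0,-0.03,0,0.3,0,0,-0.032,0,0.3,0,0,-0.02,0,0.3,0,0,-0.008,0],
)

```text
clock: 6.43
ee_pos: [0.4675, -0.0911, 0.103]
orientation: [0.054, 0.999, -0.0, -0.001]
contact_force: [0.1, -0.7, 0.4]
finger_gap: 0.03
finger_force: 0.0
```

Emit:
drive_tool(
  targets=[0.3,0.006,-0.0007,-0.001,0,0.3,0.006,-0.0007,-0.001,0,0.3,0.006,-0.0007,-0.001,0,0.3,0.006,-0.0007,-0.0011,0,0.3,0.006,-0.0007,-0.0011,0],
)

```text
clock: 6.85
ee_pos: [0.5002, -0.0946, 0.101]
orientation: [0.054, 0.999, 0.0, 0.001]
contact_force: [-2.3, 0.0, 3.1]
finger_gap: 0.0299
finger_force: 1.7
```

Emit:
drive_tool(
  targets=[0.3,0.006,-0.0007,-0.0011,0,0.3,0.006,-0.0007,-0.0011,0,0.3,0.006,-0.0007,-0.0011,0,0.3,0.006,-0.0007,-0.0011,0,0.3,0.006,-0.0007,-0.0011,0],
)

```text
clock: 7.27
ee_pos: [0.5294, -0.0982, 0.0945]
orientation: [0.054, 0.999, 0.0, -0.0]
contact_force: [-3.3, 0.6, 3.4]
finger_gap: 0.0301
finger_force: 1.7
```

Emit:
drive_tool(
  targets=[0.3,0.006,-0.0008,-0.0011,0,0.3,0.006,-0.0008,-0.0011,0,0.3,0.006,-0.0008,-0.0011,0,0.3,0.006,-0.0007,-0.0011,0,0.3,0.006,-0.0007,-0.0011,0],
)

```text
clock: 7.68
ee_pos: [0.5595, -0.102, 0.0889]
orientation: [0.054, 0.999, 0.0, -0.0]
contact_force: [-3.2, -0.2, 4.5]
finger_gap: 0.0295
finger_force: 1.8
```

Emit:
drive_tool(
  targets=[0.3,0.006,-0.0007,-0.0011,0,0.3,0.006,-0.0007,-0.0011,0,0.3,0.006,-0.0007,-0.0011,0,0.3,0.006,-0.0007,-0.0011,0,0.3,0.006,-0.0007,-0.0011,0],
)

```text
clock: 8.1
ee_pos: [0.5896, -0.1055, 0.0835]
orientation: [0.054, 0.999, 0.0, 0.0]
contact_force: [-2.8, 1.0, 2.8]
finger_gap: 0.0297
finger_force: 1.8
```

Emit:
drive_tool(
  targets=[0.3,0.003,-0.0003,-0.0005,0,0.3,0.003,-0.0003,-0.0005,0,0.3,0.003,-0.0003,-0.0005,0,0.3,0.003,-0.0003,-0.0005,0,0.3,0.002,-0.0002,-0.0004,0],
)

```text
clock: 8.52
ee_pos: [0.6033, -0.1068, 0.0811]
orientation: [0.054, 0.999, -0.0, 0.0]
contact_force: [-1.6, 0.4, 0.3]
finger_gap: 0.03
finger_force: 0.9
```

Emit:
drive_tool(
  targets=[0.3,0.0015,-0.0002,-0.0003,0,0.3,0.0015,-0.0002,-0.0003,0,0.3,0.0015,-0.0002,-0.0003,0,0.3,0.001,-0.0001,-0.0002,0,0.3,0.001,-0.0001,-0.0002,0],
)

```text
clock: 8.93
ee_pos: [0.6095, -0.1076, 0.0799]
orientation: [0.054, 0.999, 0.0, 0.0]
contact_force: [-1.5, -0.2, 1.5]
finger_gap: 0.0298
finger_force: 1.4
```

Emit:
drive_tool(
  targets=[0.3,0.001,-0.0001,-0.0002,0,0.3,0.001,-0.0001,-0.0002,0,0.3,0.001,-0.0001,-0.0002,0,0.3,0,0,0,0,0.3,0,0,0,0],
)

```text
clock: 9.35
ee_pos: [0.6104, -0.1077, 0.0795]
orientation: [0.054, 0.999, 0.0, -0.002]
contact_force: [-12.1, 2.1, 12.6]
finger_gap: 0.0302
finger_force: 6.8
```

The force shows contact with the stop. I'll back off, clear the view and check.

Emit:
drive_tool(
  targets=[0.3,-0.008,0.001,0.001,0,0.3,-0.02,0.002,0.003,0,0.3,-0.015,0,0.03,0,0.3,-0.02,0,0.035,0,0.3,-0.015,0,0.038,0],
)

```text
clock: 9.77
ee_pos: [0.5325, -0.1049, 0.1863]
orientation: [0.054, 0.999, -0.0, -0.001]
contact_force: [1.7, -0.5, 1.1]
finger_gap: 0.0296
finger_force: 0.0
```

Emit:
drive_tool(
  targets=[0.3,-0.04,0,0.01,0,0.3,-0.04,0,0.01,0,0.3,-0.04,0,0,0,0.3,-0.02,0,0,0,0.3,0,0,0,0],
)

```text
clock: 10.18
ee_pos: [0.3901, -0.105, 0.2063]
orientation: [0.055, 0.998, 0.001, -0.0]
contact_force: [-0.2, -1.1, -0.1]
finger_gap: 0.0301
finger_force: 0.0
```

Run:
```python
from rig import robot
import cv2, numpy as np
from scipy.optimize import least_squares
from scipy.spatial.transform import Rotation as R
F={n:robot.grab_frame(n) for n in('side','top')}
a=F['side'][110:310,220:440];w=F['top'][105:255,235:395]
cv2.imwrite('pics/s3.png',np.hstack([cv2.resize(a,(400,400)),cv2.resize(w,(400,400))])[:,:,::-1])
p=np.load('p.npy');M=R.from_euler('ZY',[p[3],np.radians(10)]).as_matrix();o=p[:3]
for n in F:
    c=robot.camera_info(n);K=np.array(c['cam_to_world'])
    h=cv2.cvtColor(F[n],cv2.COLOR_RGB2HSV)
    for nm,lo,hi in(('y',(20,150,140 if n=='side' else 60),(35,255,255)),('b',(105,120,40),(125,255,255))):
        k,_,st,ct=cv2.connectedComponentsWithStats(cv2.inRange(h,lo,hi))
        for i in range(1,k):
            if st[i,4]<150: continue
            u,v=ct[i];d=M.T@K[:3,:3]@[(u-c['cx'])/c['fx'],(v-c['cy'])/c['fy'],1];e=M.T@(K[:3,3]-o)
            print(n,nm,st[i,4],ct[i].round(1),(e+d*(.03-e[2])/d[2]).round(4))
```

```text
side y 279 [337.9 136.3] [-0.0327  0.0895  0.03  ]
side y 429 [381.8 204.2] [-0.0329 -0.0949  0.03  ]
side b 384 [296.4 176.1] [-0.1511 -0.0017  0.03  ]
side b 623 [292.5 198.9] [-0.176  -0.0518  0.03  ]
top y 296 [275.2 141.7] [-0.0323  0.09    0.03  ]
top y 301 [358.5 150.4] [-0.0328 -0.0945  0.03  ]
top b 358 [310.1 197.6] [-0.1506 -0.0011  0.03  ]
```

View pics/s3.png

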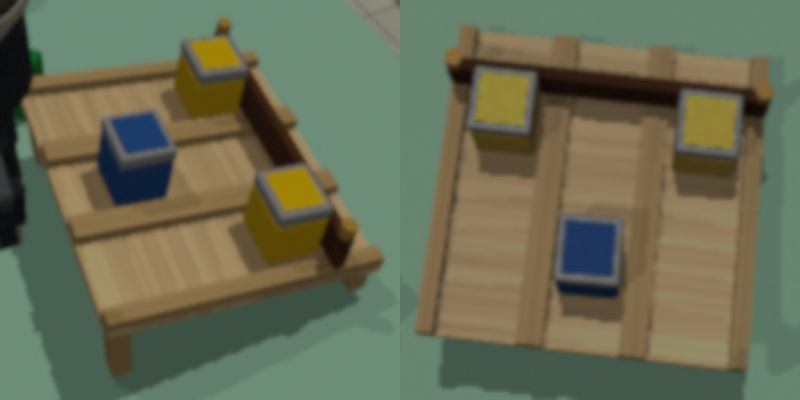

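Both yellow tins stand square against the stop, at about (502,98) and (709,122) in the top half of the picture. The blue tin has not moved.

```bash
python3 -c "
from rig import robot
print(robot.hand_in())"
```

```text
the job is handed in; nothing more can be done
None
```

I slid both yellow tins down their own lanes until they touched the back stop, the final pictures show them upright and square with the blue tin unmoved, and I handed the job in at about 10 s; no verdict came back.

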